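# Hang the lipped accessory bin on the wall rail and slide it to the end stop

## Robot

A 7-joint arm with a two-finger parallel gripper is mounted at the origin on the work surface. World frame = base frame: x ahead of the robot, y to its left, z up, the work surface at z = 0. Lengths are in m, angles in rad, forces in N, time in s.
With the tool pointing down it reaches from about 0.425 to 0.875 m from the base axis. Payload 8.4 kg.
Tool frame: the origin (TCP) lies between the finger pads; the fingertips stand 17 mm ahead of it and the grasp point (between the pads) lies 2 mm behind it; z points along the fingers, y is the direction in which the jaws open and shut (so a half turn about z gives the same grasp; the last joint's range is limited). The gripper opens to 87 mm and grips with 3 to 60 N. Pads are 19 mm wide; open, the fingers measure 117 mm over their backs; the gripper's body (75 mm by 190 mm) begins 51 mm behind the grasp point.
Start: joints at [1.202, 0.333, 0.04, 1.465, -0.013, 1.343, -0.059], TCP at [0.173, -0.626, 0.24] pointing down, gripper open.
Joint ranges: [-2.58, 2.58], [-0.38, 2.09], [-1.3, 1.39], [0.25, 2.4], [-1.5, 4.64], [0.08, 2.09], [-2.65, 2.65]. Speed limits (rad/s): [2.22, 2.22, 2.79, 2.79, 3.14, 3.14, 3.14].

## Interface

Orientations are given as a 3x3 rotation matrix whose columns are the frame's x, y, z axes.
In Python, from station import bot, kinematics, snapshot, sensors gives the robot as it stands. Calls block until the motion is done:
- bot.move_to(position, orientation): joint-space move of the TCP to a pose.
- bot.movel(position, orientation=None, velocity=0.15, f_stop=None): straight line of the TCP; orientation=None keeps the orientation; velocity is the mean speed in m/s. With f_stop (N) it stops when the force on the tool has changed by that much, and returns True; else False.
- bot.move_j(angles): joint-space move.
- bot.set_gripper(opening, strength=None): finger opening in m; strength is the grip in N (None keeps the last); returns when the fingers have stopped.
- bot.dwell(seconds).
- kinematics.solve_ik(position, orientation): joint angles nearest the present ones, or None.
- snapshot(name): name is "scene" or "top" or "wrist"; returns a dict with "frame" (420x560x3 uint8, red, green, blue), "K" (3x3 intrinsics, pixels), "xyz" and "attitude" of the camera in the world. Camera axes: x right, y down, z forward; pixel columns grow to the right and rows downward; lengths in m; the calibration is good to about 2 mm. The wrist camera is an equidistant fisheye: a pixel r from the principal point sees the ray r / f radians off the axis. A picture is of the moment at which its call begins. There is no depth.
A pose or a line that the arm cannot do raises bot.PlanningError and nothing moves.
- bot.job_done(): hands the job in, once; it reports no verdict.
Readings, each from a call of its own:
- sensors.current_time_s(): time.
- sensors.current_q(): joint angles.
- sensors.current_qd(): joint speeds.
- sensors.current_joint_torque(): joint torques, N m.
- sensors.current_ee_pos(): TCP position.
- sensors.current_eef_rot(): TCP orientation.
- sensors.current_wrist_force(): force on the tool from outside, world axes, zero at the start.
- sensors.current_wrist_torque(): the same for the moment, N m.
- sensors.current_gripper_width(): finger opening in m.
Only numpy, scipy, OpenCV 4.12 (cv2) and the standard library are available. Lean on these libraries where they do the work, as an engineer would, in place of code of your own. Each camera call takes 0.05 s, during which the arm holds its last target.

## Task

Pick up the white accessory bin by its grip fin and hang it on the wall rail: lift its rear lip over the rail at the free part, well short of the end stop, and lower it gently, not letting it drop, until the lip is hooked over the rail and the rail carries it. Then, keeping it bearing on the rail, slide it along until its side meets the end stop, and let go so that it hangs there level and straight. Never press or knock it hard against the rack, and leave the vacuum, the crevice tool and the brush head alone.

Things in the scene. Friction and masses are not known exactly. Their poses are not given: they have to be found in the camera images.
- bin: Loose open white plastic bin, 100 mm deep (its x), 110 wide (y), 70 high, 4 mm walls, 0.25 to 0.5 kg. Origin: centre of underside; z up; +x out of its rear, the lip's side. The lip, 80 mm wide: a ledge from the rear wall (x = 50) back to x = 61, underside at z = 66, with a down-turned tab (x 57 to 61) reaching down to z = 52: so a slot 7 mm wide, 14 mm deep, open below.
- bin_grip (a point): Point on the bin to pinch: bin x = -15, y = 0, z = 92 mm; axes as the bin's. An upright grip fin 12 mm thick (along x), 60 mm long (y), from z = 70 to 101. It stands on a flat bridge 46 mm wide (x -38 to +8, top at z = 70) across the bin, on which fingertips can bump. Pinch from above across the thickness.
- bin_lip (a point): Point on the bin at the top of the lip's slot, mid-width: bin x = 53.5, y = 0, z = 66 mm; axes as the bin's. It lies on the rail's top edge when the bin hangs. Right over the rail it is at rack x = -13 mm, with 1.5 mm of play either way. Let go, the hung bin nods forward by about 3 degrees.
- rack: Fixed low drywall stub, 370 mm long, 50 thick, 190 high, with a white plastic rail on slotted uprights on its front. Origin: table level, mid-length, in the plane of the front face; z up; +x into the wall, y along the rail. A bin hangs with its x and y along the rack's. It does not give; more than 25 N on it, or from the bin, is rough.
- rail_zone (a point): Point of the rack at x = -13, y = 0, z = 160 mm, axes the rack's. The rail is an upright strip 310 mm long (y), 55 tall, 4 thick (rack x -15 to -11): an 11 mm gap, 37 mm deep, is open above between it and the wall. It is clamped at any height: its top edge is anywhere from 18 mm below to 18 mm above this point; this is not measured and must be felt.
- stop_face (a point): End stop: white upright fin 6 mm thick, 55 mm out from the rail (rack x -72 to -17), 70 to 160 mm above the table. The point is on its contact face, 140 mm high, 60 mm out from the wall; the face looks to the rack's -y; axes the rack's. The bin's +y side (55 mm from its origin) is to meet it; the rail on its -y side is the free part. It does not give.
- crevice_tool: Loose black crevice tool, 200 mm long, 35 mm high, lying on the table beyond the bin. Origin underneath, x along it. To be left alone.
- brush_head: Loose round dusting brush head, 66 mm across, 75 mm high, standing on the table. Origin: centre of its underside. To be left alone.
- vacuum: Fixed canister vacuum, 340 by 230 mm, 220 mm high, behind the wall stub. Origin: centre of its underside. To be left alone.
Mind the look-alikes: they are no part of the job. Several things look just like the bin: the one meant starts nearest to the robot's base.

How it is judged:
By the outcome, as a careful person would: the job done as asked, in the order asked, and still so for the second after the job is handed in, with the robot touching nothing.
It also fails if it takes over 61 s, if anything falls off the work surface, if the arm or the gripper's body presses on something with over 40 N, if the wrist force passes 120 N, or if a joint passes its speed limit or range.

## Working session

There is one attempt and no reset: what is moved stays moved. The work goes in short steps, each a Python script; the robot and the scene stay as the last script left them, time stands still between calls to the robot, and variables do not carry over. Pictures are saved under pics/ and viewed, and the job is handed in when it is done.

```bash
ls; mkdir -p pics
python3 - <<'E'
from station import bot, kinematics, snapshot, sensors
import cv2,pickle
d={}
for n in ("scene","top","wrist"):
    s=snapshot(n); d[n]=s
    cv2.imwrite(f"pics/{n}0.png",s["frame"][:,:,::-1])
    print(n,s["K"].tolist(),s["xyz"],s["attitude"])
pickle.dump(d,open("s0.pkl","wb"))
print(sensors.current_time_s(),sensors.current_ee_pos(),sensors.current_eef_rot())
E
```

```text
pics
scene [[491.3390871851084, 0.0, 275.9703900600088], [0.0, 491.3390871851084, 217.9297157300221], [0.0, 0.0, 1.0]] [ 1.42150935 -0.61515011  1.15063287] [[ 0.54503931  0.60901228 -0.57622582]
 [ 0.83834411 -0.40452731  0.36542688]
 [-0.01054963 -0.68224753 -0.73104515]]
top [[399.322297543766, 0.0, 279.11428470279844], [0.0, 399.322297543766, 215.6102219663428], [0.0, 0.0, 1.0]] [ 0.48915934 -0.10461154  1.29697971] [[-0.01016127 -0.99599429  0.08883766]
 [-0.99980116  0.00859517 -0.01799359]
 [ 0.01715794 -0.08900284 -0.99588358]]
wrist [[325.19226210127806, 0.0, 273.44103689467437], [0.0, 325.19226210127806, 212.4417580068689], [0.0, 0.0, 1.0]] [ 0.24194513 -0.60706515  0.38229086] [[ 0.26655559 -0.93040733 -0.25157567]
 [-0.96381824 -0.257744   -0.06798844]
 [-0.00158517  0.26059592 -0.96544666]]
0.15 [ 0.17314799 -0.62616523  0.23884866] [[ 9.63828557e-01  2.66522711e-01 -3.96332999e-04]
 [ 2.66522999e-01 -9.63827804e-01  1.20650733e-03]
 [-6.04351593e-05 -1.26849808e-03 -9.99999194e-01]]
```

View pics/scene0.png

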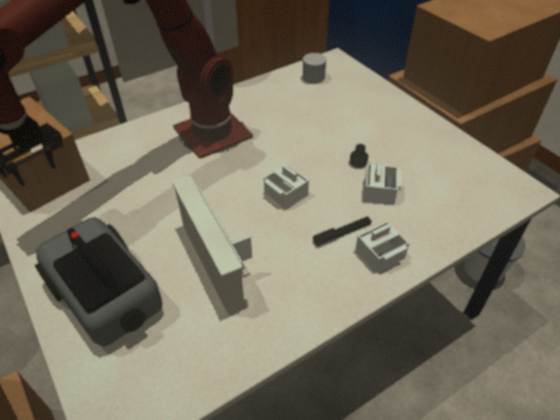

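View pics/top0.png

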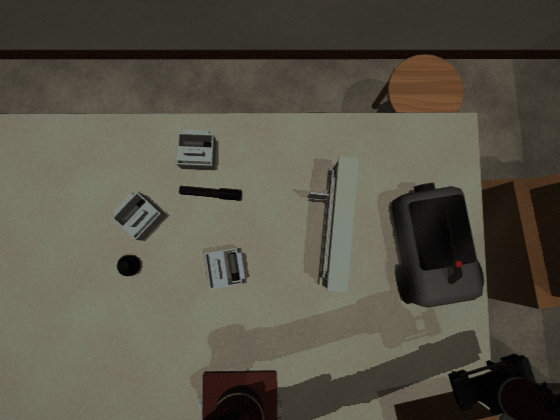

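View pics/wrist0.png

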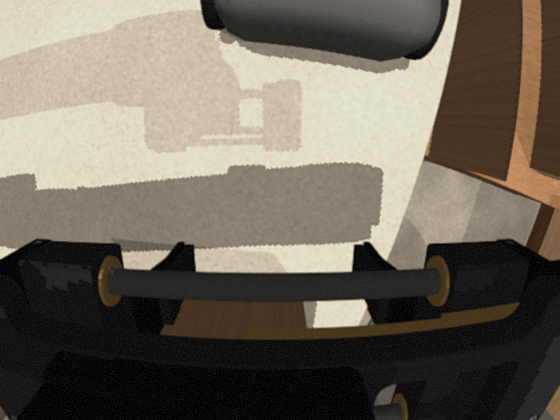

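The look-alikes are three white bins in the top image, at (196,150), (138,215) and (225,267). The one at (225,267) is nearest the base (about (240,395)). The rack is at about (338,225) with its stop at (318,197). I'll confirm this in enlarged crops.

Run:
```python
import cv2,pickle
d=pickle.load(open("s0.pkl","rb"))
f=d["top"]["frame"][:,:,::-1]
c=cv2.resize(f[230:300,185:275],None,fx=8,fy=8,interpolation=cv2.INTER_CUBIC); cv2.imwrite("pics/c1.png",c)
c=cv2.resize(f[150:300,290:370],None,fx=4,fy=4,interpolation=cv2.INTER_CUBIC)
f=d["scene"]["frame"][:,:,::-1]
c2=cv2.resize(f[160:310,165:265],None,fx=4,fy=4,interpolation=cv2.INTER_CUBIC)
import numpy as np
cv2.imwrite("pics/c2.png",np.hstack([c,c2]))
c=cv2.resize(f[155:215,250:320],None,fx=9,fy=9,interpolation=cv2.INTER_CUBIC); cv2.imwrite("pics/c3.png",c)
```

```text
(no output)
```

View pics/c1.png

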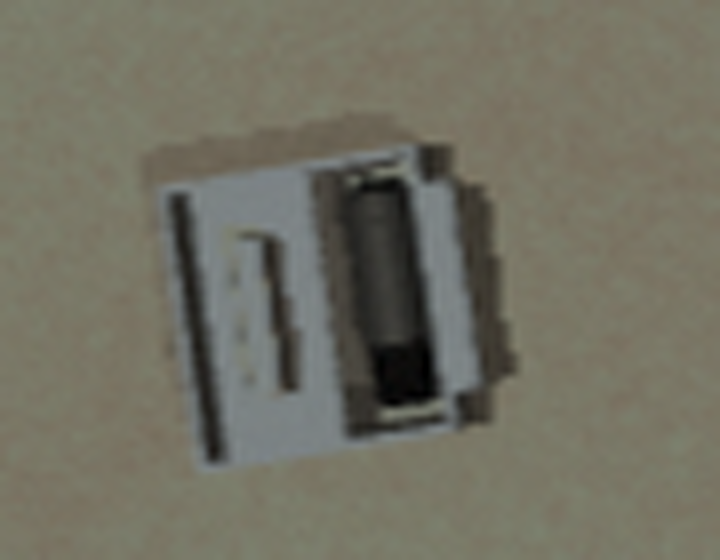

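View pics/c2.png

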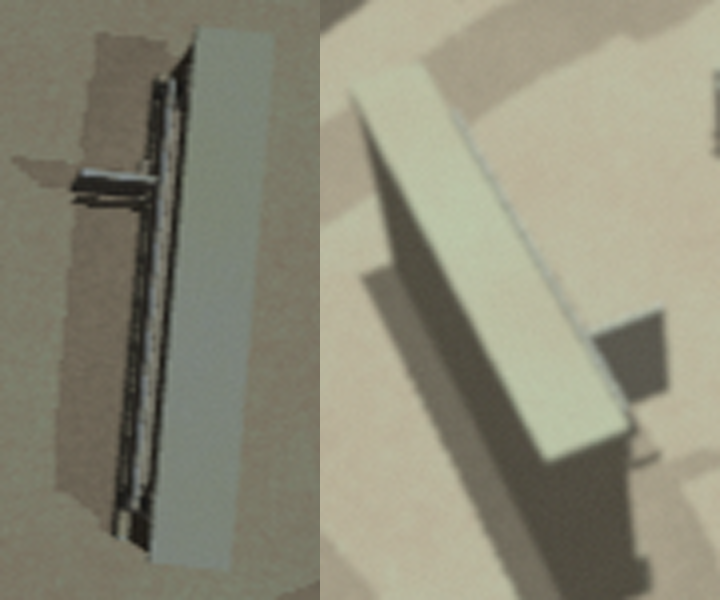

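View pics/c3.png

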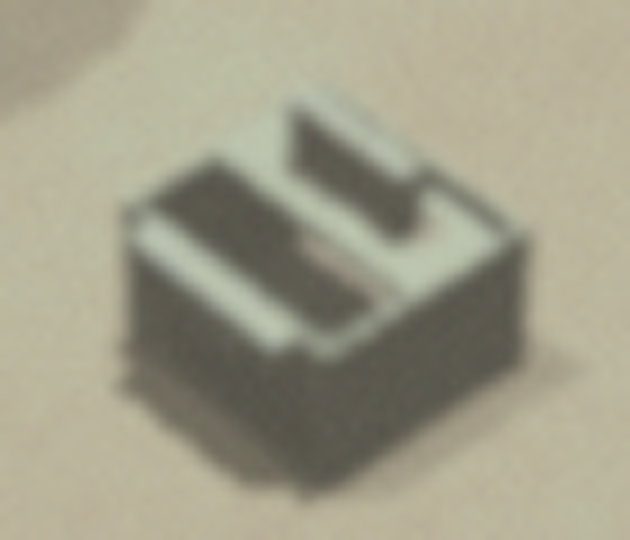

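```bash
cat > geo.py <<'E'
import numpy as np,pickle
from scipy.optimize import least_squares
def proj(s,P):
    p=(np.asarray(P)-s["xyz"])@s["attitude"]; K=s["K"]
    return np.c_[K[0,0]*p[:,0]/p[:,2]+K[0,2],K[1,1]*p[:,1]/p[:,2]+K[1,2]]
def Rz(a): c,s=np.cos(a),np.sin(a); return np.array([[c,-s,0],[s,c,0],[0,0,1]])
def fit(obs,x0):
    def r(p):
        out=[]
        for s,L,uv in obs:
            out.append((proj(s,np.asarray(L)/1000@Rz(p[2]).T+[p[0],p[1],0])-uv).ravel())
        return np.concatenate(out)
    q=least_squares(r,x0); return q.x,r(q.x).reshape(-1,2)
def cr(uv,k,off): return (np.asarray(uv,float)+.5)/k-.5+np.asarray(off)
def unproj(s,uv,z):
    K=s["K"];d=s["attitude"]@np.array([(uv[0]-K[0,2])/K[0,0],(uv[1]-K[1,2])/K[1,1],1.])
    return s["xyz"]+d*(z-s["xyz"][2])/d[2]
E
python3 - <<'E'
from geo import *
np.set_printoptions(precision=4,suppress=True)
d=pickle.load(open("s0.pkl","rb"));T,S=d["top"],d["scene"]
bt=cr([(162,187),(203,468),(418,148),(460,425)],8,(185,230)); BL=[(-50,55,70),(-50,-55,70),(50,55,70),(50,-55,70)]
bs=cr([(322,357),(520,240),(318,490)],9,(250,155)); BS=[(50,55,70),(-50,55,70),(50,55,0)]
for o in ([(T,BL,bt)],[(S,BS,bs)],[(T,BL,bt),(S,BS,bs)]):
    x,r=fit(o,[.45,0,-1.4]);print("bin",x,np.degrees(x[2]),"\n",r.ravel())
rt=cr([(197,30),(273,32),(150,562),(228,570)],4,(290,150)); RL=[(0,185,190),(50,185,190),(0,-185,190),(50,-185,190)]
rs=cr([(310,428),(228,462),(105,65),(28,92)],4,(165,160))
for o in ([(T,RL,rt)],[(S,RL,rs)],[(T,RL,rt),(S,RL,rs)]):
    x,r=fit(o,[.5,-.3,-1.5]);print("rack",x,np.degrees(x[2]),"\n",r.ravel())
for uv in ((85,172),(158,180),(75,187)):
    p=unproj(T,cr(uv,4,(290,150)),.16); print("stop",p,(Rz(x[2]).T@(p-[x[0],x[1],0])))
for uv in ((160,80),(172,80),(118,530),(128,530)):
  for z in (.142,.178):
    p=unproj(T,cr(uv,4,(290,150)),z); print("rail",uv,z,(Rz(x[2]).T@(p-[x[0],x[1],0])))
for uv in ((343,311),(275,335)):
    p=unproj(S,cr(uv,4,(165,160)),.16); print("stopS",p,(Rz(x[2]).T@(p-[x[0],x[1],0])))
E
```

```text
bin [ 0.4405  0.0443 -1.4218] -81.46085088917864 
 [-0.2916 -0.3857 -0.2346  0.5238  0.1797 -0.7184  0.3495  0.5587]
bin [ 0.439   0.0461 -1.444 ] -82.73530071263511 
 [-0.5648  0.1277  0.7536 -1.0011 -0.1751  0.7865]
bin [ 0.4401  0.0444 -1.4247] -81.63065627810379 
 [-0.2871 -0.3002 -0.3369  0.628   0.1991 -0.5372  0.2629  0.76   -0.3693
  0.5246  0.5519 -0.9291  0.0141  1.1825]
rack [ 0.5676 -0.2768 -1.68  ] -96.25739166199868 
 [ 0.574   0.3355 -0.8618  1.6244  0.8316 -0.8173 -0.5647 -1.0232]
rack [ 0.5713 -0.2752 -1.6798] -96.24456762219567 
 [-0.8353  0.4186  0.7668 -0.5144 -1.3864  0.8071  1.4431 -0.5482]
rack [ 0.5692 -0.2758 -1.6794] -96.22350585753875 
 [ 0.1863 -0.2056 -1.2503  1.073   0.5127 -1.3815 -0.8846 -1.5983 -1.4555
 -0.078   0.1586 -1.0185 -1.9142  0.4706  0.9236 -0.8882]
stop [ 0.6562 -0.2172  0.16  ] [-0.0677  0.0802  0.16  ]
stop [ 0.65   -0.2698  0.16  ] [-0.0148  0.0797  0.16  ]
stop [ 0.6454 -0.2099  0.16  ] [-0.0738  0.0686  0.16  ]
rail (160, 80) 0.142 [-0.0174  0.1565  0.142 ]
rail (160, 80) 0.178 [-0.0219  0.1486  0.178 ]
rail (172, 80) 0.142 [-0.0087  0.1574  0.142 ]
rail (172, 80) 0.178 [-0.0134  0.1495  0.178 ]
rail (118, 530) 0.142 [-0.019  -0.1725  0.142 ]
rail (118, 530) 0.178 [-0.0234 -0.1701  0.178 ]
rail (128, 530) 0.142 [-0.0118 -0.1718  0.142 ]
rail (128, 530) 0.178 [-0.0165 -0.1695  0.178 ]
stopS [ 0.6623 -0.2153  0.16  ] [-0.0702  0.086   0.16  ]
stopS [ 0.6554 -0.2634  0.16  ] [-0.0217  0.0844  0.16  ]
```

Measurements agree to about 2 mm between the cameras: bin at (0.440, 0.044), yaw −81.6°, and rack at (0.569, −0.276), yaw −96.2°. The stop face is at rack y ≈ 75 mm. The bin's lip already faces the rack. Next I'll move above the bin and check with the wrist camera.

```bash
cat >> geo.py <<'E'
def toolR(yaw):
    y=np.array([np.cos(yaw),np.sin(yaw),0]); z=np.array([0,0,-1.]); return np.c_[np.cross(y,z),y,z]
RACK=np.array([.5692,-.2758]); RYAW=-1.6794
E
python3 - <<'E'
from geo import *
from station import bot, kinematics, snapshot, sensors
import cv2
np.set_printoptions(precision=4,suppress=True)
yaw=-1.4247; g=np.array([.4401,.0444])+Rz(yaw)[:2,0]*-.015
p=sensors.current_ee_pos()
bot.movel([p[0],p[1],.36],velocity=.25)
R=toolR(yaw)
bot.move_to([g[0],g[1],.25],R)
print(sensors.current_time_s(),sensors.current_q(),sensors.current_ee_pos(),sensors.current_wrist_force())
for n in ("wrist",):
    s=snapshot(n);pickle.dump(s,open("w1.pkl","wb"));cv2.imwrite("pics/w1.png",s["frame"][:,:,::-1]);print(s["xyz"],s["attitude"])
E
```

```text
3.4083 [ 0.7573 -0.0912 -0.9153  1.886  -0.0749  1.3117 -1.5627] [0.4382 0.0585 0.2501] [-0.6966  0.5144  0.399 ]
[0.5088 0.069  0.3937] [[ 0.1444 -0.9554 -0.2576]
 [-0.9895 -0.1395 -0.0372]
 [-0.0004  0.2603 -0.9655]]
```

View pics/w1.png

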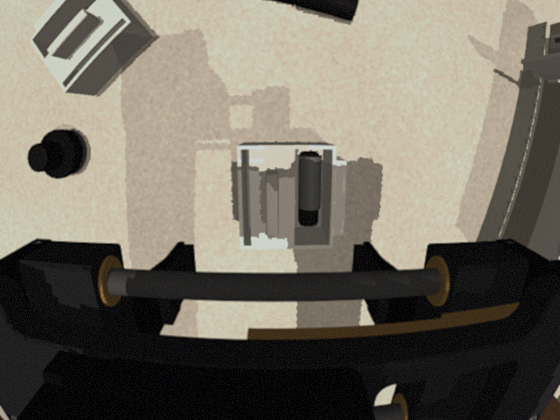

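The wrist view shows the bin below the fingers. The rim spans columns 238–336 and rows 145–247, the fin is at about col 272, and its edges run square to the image. I'll check this against the fisheye projection of the estimate.

Run:
```python
from geo import *
import cv2
np.set_printoptions(precision=1,suppress=True)
s=pickle.load(open("w1.pkl","rb"))
def fe(s,P):
    p=(np.asarray(P)-s["xyz"])@s["attitude"];h=np.hypot(p[:,0],p[:,1]);th=np.arctan2(h,p[:,2])
    return np.c_[s["K"][0,0]*th*p[:,0]/h+s["K"][0,2],s["K"][1,1]*th*p[:,1]/h+s["K"][1,2]]
L=np.array([(-50,55,70),(50,55,70),(-50,-55,70),(50,-55,70),(-21,30,101),(-9,30,101),(-21,-30,101),(-9,-30,101)])/1000
uv=fe(s,L@Rz(-1.4247).T+[.4401,.0444,0]);print(uv)
f=s["frame"][:,:,::-1].copy()
c=cv2.resize(f[125:265,215:385],None,fx=4.2,fy=4.2,interpolation=cv2.INTER_CUBIC)
for u,v in uv: cv2.circle(c,(int((u-215+.5)*4.2),int((v-125+.5)*4.2)),3,(0,0,255),-1)
cv2.imwrite("pics/w1c.png",c)
```

```text
[[237.7 143.7]
 [337.8 144.2]
 [240.4 247.9]
 [333.4 247.5]
 [266.3 172.7]
 [279.6 172.7]
 [266.7 235.4]
 [279.3 235.4]]
```

View pics/w1c.png

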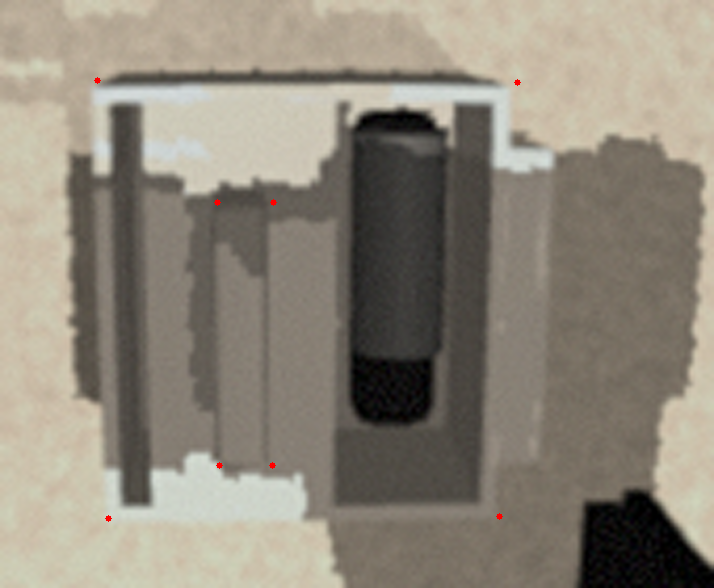

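The fin corners match the projection to within about 1 px, so I'm going in to grasp.

Run:
```python
from geo import *
from station import bot, kinematics, snapshot, sensors
import cv2
np.set_printoptions(precision=4,suppress=True)
yaw=-1.4247; g=np.array([.4401,.0444])+Rz(yaw)[:2,0]*-.015
print(bot.movel([g[0],g[1],.13],velocity=.15))
print("bump",bot.movel([g[0],g[1],.092],velocity=.06,f_stop=6), sensors.current_ee_pos(),sensors.current_wrist_force())
bot.set_gripper(.0,30)
print("w",sensors.current_gripper_width(),sensors.current_wrist_force(),sensors.current_ee_pos())
f0=sensors.current_wrist_force()
bot.movel([g[0],g[1],.16],velocity=.08)
bot.dwell(.2)
print("w",sensors.current_gripper_width(),sensors.current_wrist_force()-f0,sensors.current_wrist_torque(),sensors.current_ee_pos(),sensors.current_time_s())
s=snapshot("wrist");cv2.imwrite("pics/w2.png",s["frame"][:,:,::-1])
s=snapshot("scene");cv2.imwrite("pics/s2.png",cv2.resize(s["frame"][120:240,220:360,::-1],None,fx=5,fy=5,interpolation=cv2.INTER_CUBIC))
```

```text
False
bump False [0.438  0.0594 0.0921] [-0.1482  0.0082  0.2477]
w 0.012060479540772221 [-0.2619  1.2286 -1.0289] [0.4379 0.0594 0.092 ]
w 0.011851566120677807 [ 0.0226 -1.5864 -3.978 ] [ 0.0556 -0.0435 -0.0042] [0.4377 0.0593 0.1596] 7.5833
```

View pics/w2.png

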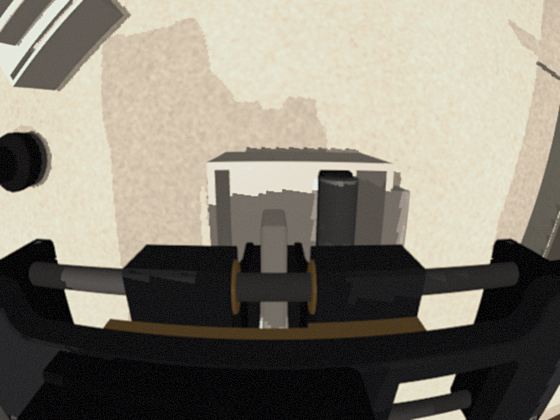

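View pics/s2.png

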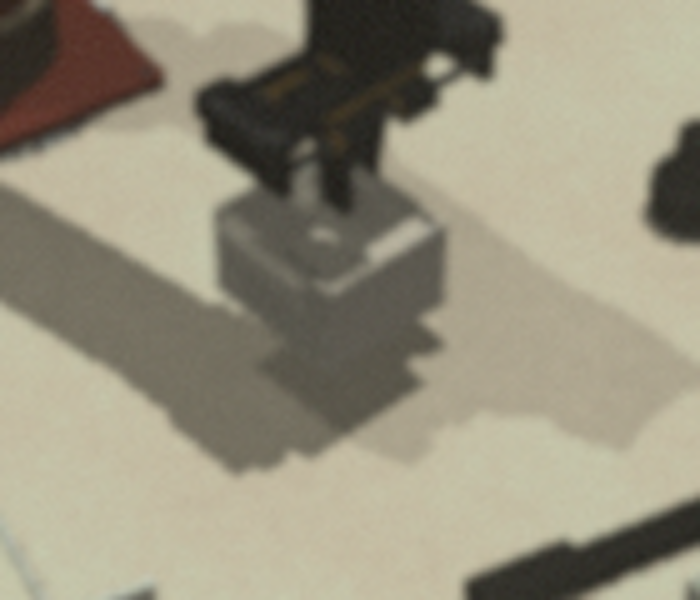

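Grasp is good: width 12 mm, and the weight is about 4.5–5 N. Next I'll carry the bin to the free part with the tab above the highest possible rail. Then I'll feel the rail's front face with the bin's rear wall, which gives a datum for x.

```bash
cat >> geo.py <<'E'
def rk(x,y,z): # rack mm -> world
    p=RACK+Rz(RYAW)[:2,:2]@(np.array([x,y])/1000); return np.array([p[0],p[1],z/1000])
def tork(p): 
    q=Rz(RYAW)[:2,:2].T@(np.asarray(p)[:2]-RACK); return np.array([q[0],q[1],p[2]])*1000
def fr(f): return Rz(RYAW).T@f
E
python3 - <<'E'
from geo import *
from station import bot, kinematics, snapshot, sensors
import cv2
np.set_printoptions(precision=2,suppress=True)
R=toolR(RYAW)
bot.movel(rk(-130,-55,226),R,velocity=.2)
bot.dwell(.3)
f0=sensors.current_wrist_force();print(tork(sensors.current_ee_pos()),fr(f0),sensors.current_wrist_torque())
hit=bot.movel(rk(-73,-55,225),R,velocity=.025,f_stop=2.5)
print(hit,tork(sensors.current_ee_pos()),fr(sensors.current_wrist_force()-f0),sensors.current_time_s())
for n in ("scene","top","wrist"):
    s=snapshot(n);pickle.dump(s,open(f"{n}3.pkl","wb"));cv2.imwrite(f"pics/{n}3.png",s["frame"][:,:,::-1])
E
```

```text
[-130.38  -55.17  226.03] [ 0.25 -0.07 -4.5 ] [ 0.04 -0.03 -0.01]
True [-78.05 -55.55 224.16] [ 0.09 -0.11  0.32] 11.1333
```

Run:
```python
from geo import *
import cv2
a=pickle.load(open("scene3.pkl","rb"))["frame"][:,:,::-1];b=pickle.load(open("top3.pkl","rb"))["frame"][:,:,::-1]
a=cv2.resize(a[150:300,150:290],(560,600),interpolation=cv2.INTER_CUBIC);b=cv2.resize(b[180:330,260:320],(240,600),interpolation=cv2.INTER_CUBIC)
cv2.imwrite("pics/c4.png",np.hstack([a,b]))
```

```text
(no output)
```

View pics/c4.png

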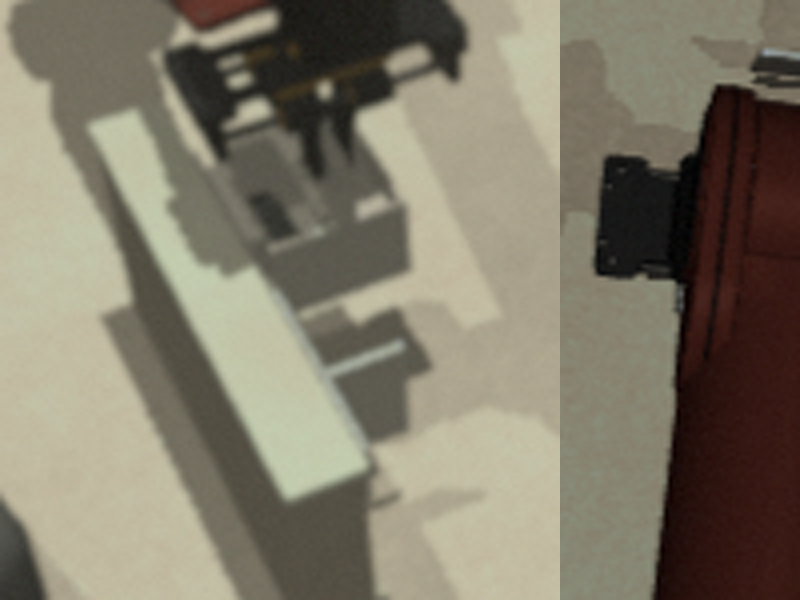

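View pics/wrist3.png

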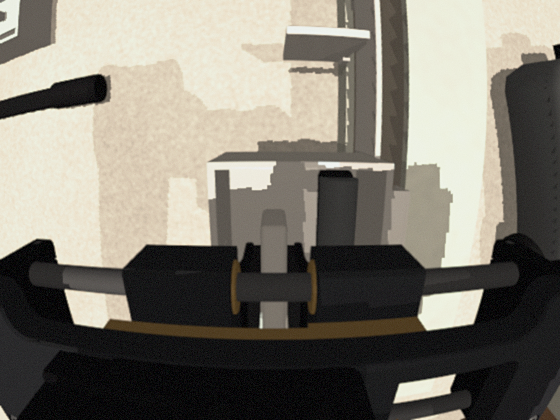

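The pictures show the bin square to the rail with its rear against it, but the force reads near zero after the stop. I'll probe again in small steps to be sure of the datum.

Run:
```python
from geo import *
from station import bot, kinematics, snapshot, sensors
np.set_printoptions(precision=2,suppress=True)
R=toolR(RYAW)
bot.movel(rk(-82,-55,225),R,velocity=.03);bot.dwell(.15)
f0=sensors.current_wrist_force();print(tork(sensors.current_ee_pos()),fr(f0))
for x in np.arange(-81,-73.9,1):
    h=bot.movel(rk(x,-55,225),R,velocity=.01,f_stop=3)
    f=fr(sensors.current_wrist_force()-f0);print(x,h,tork(sensors.current_ee_pos()),f)
    if h or abs(f[0])>2: break
print(sensors.current_time_s(),sensors.current_wrist_torque(),sensors.current_gripper_width())
```

```text
[-81.89 -55.03 224.96] [-0.02  1.17 -4.09]
-81.0 False [-80.79 -55.04 224.95] [-0.44 -0.88 -1.06]
-80.0 False [-79.89 -55.03 224.98] [ 0.02 -1.06 -0.52]
-79.0 False [-78.9 -55.  225. ] [-0.16 -1.47 -0.01]
-78.0 False [-78.08 -54.99 225.  ] [ 0.37 -1.17 -0.44]
-77.0 False [-77.81 -54.92 225.05] [-4.32 -0.93  0.95]
12.9833 [ 1.26  0.05 -0.05] 0.011558915690233713
```

Contact is at TCP x ≈ −78.0 mm, with almost no yaw torque, so the wall lies flat on the rail. I'll back off 1.5 mm to centre the slot, then lower until the rail is felt.

Run:
```python
from geo import *
from station import bot, kinematics, snapshot, sensors
import cv2
np.set_printoptions(precision=2,suppress=True)
R=toolR(RYAW)
bot.movel(rk(-79.7,-55,225),R,velocity=.02);bot.dwell(.2)
f0=sensors.current_wrist_force();print(tork(sensors.current_ee_pos()),fr(f0))
h=bot.movel(rk(-79.7,-55,166),R,velocity=.02,f_stop=3)
print(h,tork(sensors.current_ee_pos()),fr(sensors.current_wrist_force()-f0))
bot.dwell(.15)
print(h,tork(sensors.current_ee_pos()),fr(sensors.current_wrist_force()-f0),sensors.current_wrist_torque(),sensors.current_time_s())
for n in ("scene","wrist"):
    s=snapshot(n);pickle.dump(s,open(f"{n}4.pkl","wb"));cv2.imwrite(f"pics/{n}4.png",s["frame"][:,:,::-1])
a=pickle.load(open("scene4.pkl","rb"))["frame"][:,:,::-1]
cv2.imwrite("pics/c5.png",cv2.resize(a[150:300,150:290],(560,600),interpolation=cv2.INTER_CUBIC))
```

```text
[-79.32 -55.05 224.97] [ 0.25 -0.78 -4.94]
True [-79.81 -54.98 190.91] [-0.5   1.62  9.69]
True [-79.85 -55.12 190.84] [-0.49  3.1   9.54] [-0.47 -0.37  0.03] 15.3
```

View pics/wrist4.png

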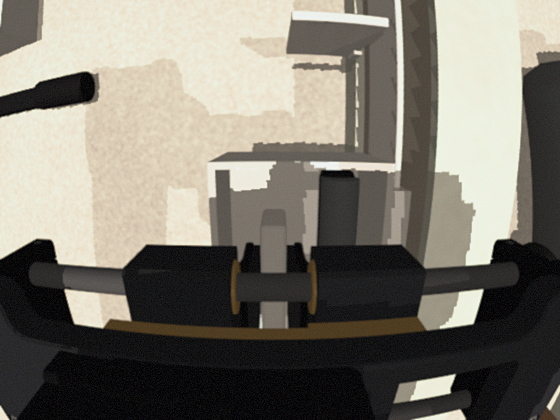

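View pics/c5.png

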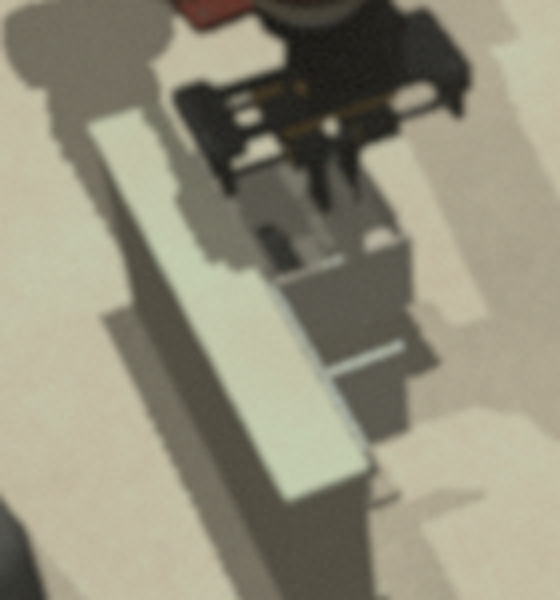

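Run:
```python
from geo import *
import cv2
def fe(s,P):
    p=(np.asarray(P)-s["xyz"])@s["attitude"];h=np.hypot(p[:,0],p[:,1]);th=np.arctan2(h,p[:,2])
    return np.c_[s["K"][0,0]*th*p[:,0]/h+s["K"][0,2],s["K"][1,1]*th*p[:,1]/h+s["K"][1,2]]
s=pickle.load(open("wrist4.pkl","rb"));f=s["frame"][:,:,::-1].copy()
k=4;x0,y0=335,0
c=cv2.resize(f[y0:y0+150,x0:x0+200],None,fx=k,fy=k,interpolation=cv2.INTER_CUBIC)
def put(z,xs,col):
    for x in xs:
        for y in (20,50,100,150):
            u,v=fe(s,[rk(x+1.5,y,z)])[0]
            cv2.circle(c,(int((u-x0+.5)*k),int((v-y0+.5)*k)),3,col,-1)
put(165.5,(-15,-11),(0,0,255));put(151.5,(-15,-11),(255,0,0));put(190,(-1.5,),(0,255,0))
cv2.imwrite("pics/c6.png",c)
```

```text
(no output)
```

View pics/c6.png

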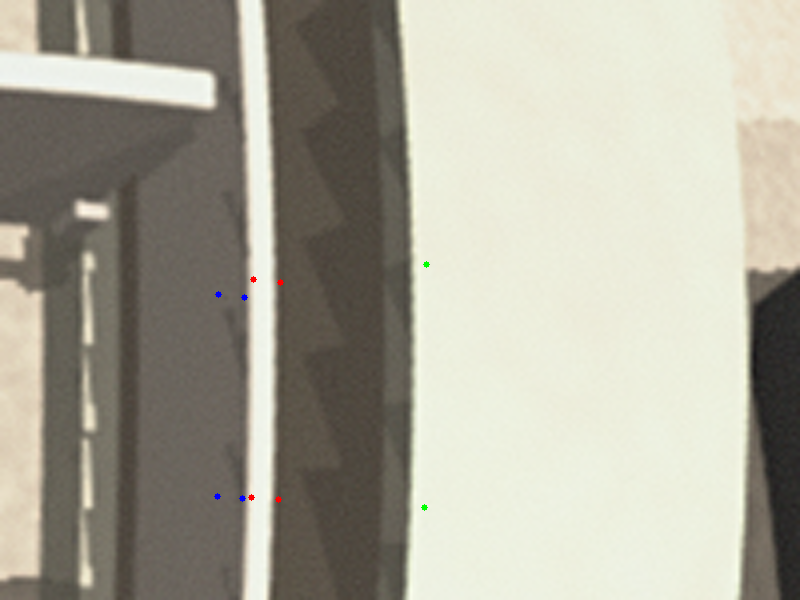

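The rail's top edge in the image matches the 165–166 mm height implied if the slot top bears on it. It doesn't match 151.5 mm, which a tab perched on the rail would give. So the lip is hooked. I'll ease the load slightly, then slide along in segments while watching the bearing force.

Run:
```python
from geo import *
from station import bot, kinematics, snapshot, sensors
np.set_printoptions(precision=2,suppress=True)
R=toolR(RYAW)
air=-4.7  # z force with the bin hanging free
def st(t):
    p=tork(sensors.current_ee_pos()); f=fr(sensors.current_wrist_force()); print(t,p,f,"bear %.1f"%(f[2]-air)); return p,f
z=191.0
bot.movel(rk(-79.8,-55,z),R,velocity=.01); p,f=st(("z",z))
if f[2]-air>8: 
    z+=.4; bot.movel(rk(-79.8,-55,z),R,velocity=.01); p,f=st(("z",z))
for y in (-48,-36,-24,-12,0,8):
    h=bot.movel(rk(-79.8,y,z),R,velocity=.03,f_stop=9); p,f=st((y,h,round(z,2)))
    b=f[2]-air
    if h: break
    if b<4: z-=.3
    elif b>9: z+=.3
    if abs(f[0])>8: print("lateral");break
print(sensors.current_time_s(),sensors.current_wrist_torque(),sensors.current_gripper_width())
```

```text
('z', 191.0) [-79.77 -54.96 191.07] [-0.94  0.79  3.38] bear 8.1
('z', 191.4) [-79.73 -55.06 191.26] [0.73 2.22 1.17] bear 5.9
(-48, False, 191.4) [-79.56 -48.08 191.16] [ 0.26 -1.98  2.32] bear 7.0
(-36, False, 191.4) [-79.96 -35.5  191.41] [ 0.49 -0.03  0.71] bear 5.4
(-24, False, 191.4) [-79.8  -23.58 191.44] [ 0.14 -0.17 -0.03] bear 4.7
(-12, False, 191.4) [-79.83 -11.56 191.45] [0.93 0.48 0.44] bear 5.1
(0, False, 191.4) [-79.86   0.41 191.44] [ 1.23 -0.47 -0.15] bear 4.6
(8, False, 191.4) [-79.79   8.4  191.43] [ 0.97 -1.28  0.53] bear 5.2
18.95 [-0.32  0.17 -0.09] 0.01182777862242302
```

Run:
```python
from geo import *
from station import bot, kinematics, snapshot, sensors
import cv2
np.set_printoptions(precision=2,suppress=True)
R=toolR(RYAW); air=-4.7
def st(t):
    p=tork(sensors.current_ee_pos()); f=fr(sensors.current_wrist_force()); print(t,p,f,"bear %.1f"%(f[2]-air)); return p,f
h=bot.movel(rk(-79.8,38,191.3),R,velocity=.012,f_stop=4); st(h)
bot.dwell(.2); st("settled")
print(sensors.current_time_s(),sensors.current_wrist_torque())
for n in ("scene","wrist"):
    s=snapshot(n);pickle.dump(s,open(f"{n}5.pkl","wb"));cv2.imwrite(f"pics/{n}5.png",s["frame"][:,:,::-1])
a=pickle.load(open("scene5.pkl","rb"))["frame"][:,:,::-1]
cv2.imwrite("pics/c7.png",cv2.resize(a[150:300,150:290],(560,600),interpolation=cv2.INTER_CUBIC))
```

```text
True [-79.84  22.99 191.13] [-1.41 -1.14  3.89] bear 8.6
settled [-79.82  22.83 191.02] [-1.22  0.8   4.27] bear 9.0
20.5083 [-0.27 -0.22 -0.05]
```

View pics/wrist5.png

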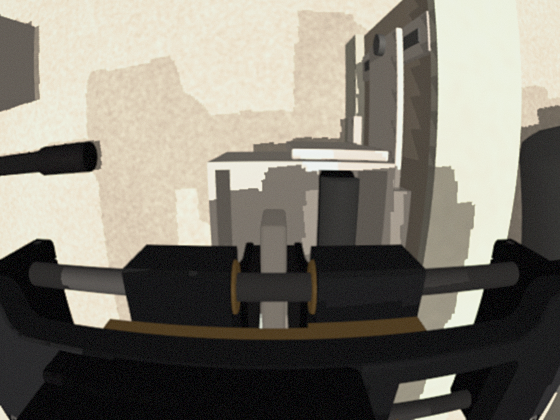

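View pics/c7.png

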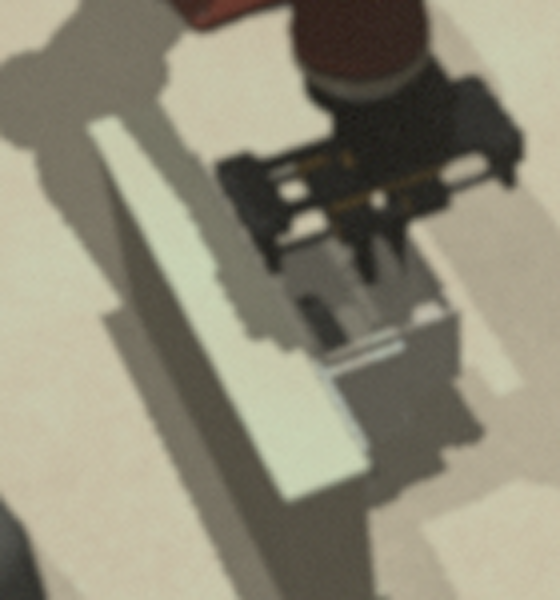

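The bin is close to the stop, with the stop's top at wrist (292–388, 155) almost on the bin's side. The trigger may have come from the z force, so I'll ease z slightly and step on until the sideways force shows contact.

Run:
```python
from geo import *
from station import bot, kinematics, snapshot, sensors
import cv2
np.set_printoptions(precision=2,suppress=True)
R=toolR(RYAW); air=-4.7
def st(t):
    p=tork(sensors.current_ee_pos()); f=fr(sensors.current_wrist_force()); print(t,p,f,"bear %.1f"%(f[2]-air)); return p,f
z=191.35
bot.movel(rk(-79.8,22.5,z),R,velocity=.01);bot.dwell(.1);p0,f0=st("eased")
for y in np.arange(23.2,34,.7):
    h=bot.movel(rk(-79.8,y,z),R,velocity=.01,f_stop=5); p,f=st((round(y,1),h))
    b=f[2]-air
    if h or f[1]-f0[1]<-4: break
    if b<3.5: z-=.15
    elif b>8.5: z+=.15
bot.dwell(.15);st("end");print(sensors.current_time_s(),sensors.current_wrist_torque())
```

```text
eased [-79.71  22.55 191.28] [-0.8   2.72  2.49] bear 7.2
(np.float64(23.2), False) [-79.73  22.88 191.2 ] [-0.36 -1.46  2.63] bear 7.3
end [-79.72  22.88 191.21] [ 0.02 -1.48  3.14] bear 7.8
21.3667 [-0.32  0.4  -0.05]
```

Run:
```python
from geo import *
from station import bot, kinematics, snapshot, sensors
import cv2
np.set_printoptions(precision=2,suppress=True)
R=toolR(RYAW); air=-4.7
def st(t):
    p=tork(sensors.current_ee_pos()); f=fr(sensors.current_wrist_force()); print(t,p,f,"bear %.1f"%(f[2]-air)); return p,f
z=191.35
for y in np.arange(23.5,34,.5):
    h=bot.movel(rk(-79.8,y,z),R,velocity=.01,f_stop=6); p,f=st((round(float(y),1),h))
    b=f[2]-air
    if f[1]<-5: break
    if b<3.5: z-=.15
    elif b>8.5: z+=.15
bot.dwell(.1);st("end");print(sensors.current_time_s(),sensors.current_wrist_torque(),sensors.current_gripper_width())
```

```text
(23.5, False) [-79.7   23.07 191.19] [-0.07 -3.61  3.2 ] bear 7.9
(24.0, False) [-79.71  23.18 191.15] [-0.52 -6.23  5.24] bear 9.9
end [-79.76  23.15 191.16] [-0.86 -6.58  4.83] bear 9.5
21.9667 [-0.2   1.44 -0.13] 0.011957821093066756
```

Contact is confirmed: position stays at y ≈ 23.1 mm while the sideways force grows. That puts the stop face at about 78 mm, in line with vision. Next I'll relax to a light touch, soften the grip so the bin settles, then open and back straight up.

Run:
```python
from geo import *
from station import bot, kinematics, snapshot, sensors
import cv2
np.set_printoptions(precision=2,suppress=True)
R=toolR(RYAW); air=-4.7
def st(t):
    p=tork(sensors.current_ee_pos()); f=fr(sensors.current_wrist_force()); print(t,p,f,"bear %.1f"%(f[2]-air)); return p,f
bot.movel(rk(-79.7,23.4,191.5),R,velocity=.01);bot.dwell(.1);st("relaxed")
bot.set_gripper(0.0,3);bot.dwell(.3);st("soft")
bot.set_gripper(.016,3);bot.dwell(.3);st("open16")
bot.set_gripper(.045,3);bot.dwell(.3);st("open45");print(sensors.current_gripper_width(),sensors.current_time_s())
for n in ("scene","wrist"):
    s=snapshot(n);pickle.dump(s,open(f"{n}6.pkl","wb"));cv2.imwrite(f"pics/{n}6.png",s["frame"][:,:,::-1])
a=pickle.load(open("scene6.pkl","rb"))["frame"][:,:,::-1]
cv2.imwrite("pics/c8.png",cv2.resize(a[150:300,150:290],(560,600),interpolation=cv2.INTER_CUBIC))
```

```text
relaxed [-79.67  23.09 191.29] [ 0.23 -4.67  3.36] bear 8.1
soft [-79.78  23.36 191.23] [-0.89 -2.81 -2.35] bear 2.4
open16 [-79.92  23.67 191.75] [-2.47  1.67  0.41] bear 5.1
open45 [-79.72  23.39 191.51] [ 0.33 -0.    0.2 ] bear 4.9
0.045143770944103996 24.6167
```

View pics/wrist6.png

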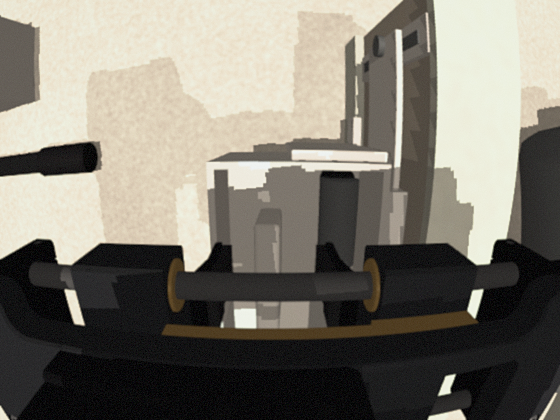

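View pics/c8.png

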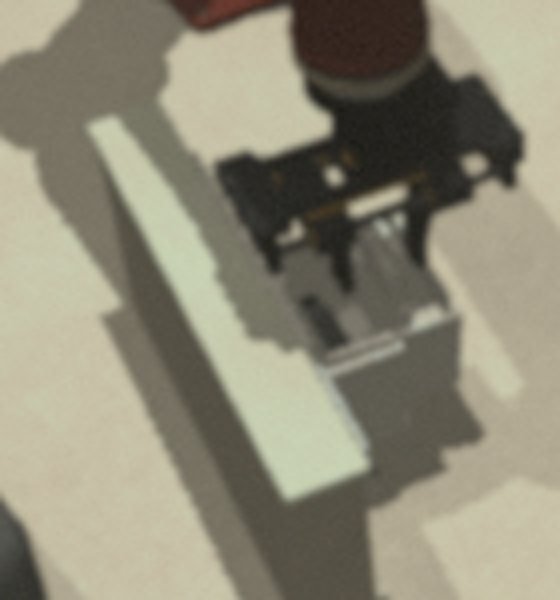

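The bin is hanging on the rail with its small nod, and the hand's force is about zero. I'll back straight up and inspect.

Run:
```python
from geo import *
from station import bot, kinematics, snapshot, sensors
import cv2
np.set_printoptions(precision=2,suppress=True)
R=toolR(RYAW)
print(bot.movel(rk(-79.8,23.4,250),R,velocity=.06,f_stop=5))
bot.movel(rk(-95,15,330),R,velocity=.15);bot.dwell(.2)
print(tork(sensors.current_ee_pos()),sensors.current_wrist_force(),sensors.current_time_s())
for n in ("scene","wrist"):
    s=snapshot(n);pickle.dump(s,open(f"{n}7.pkl","wb"));cv2.imwrite(f"pics/{n}7.png",s["frame"][:,:,::-1])
a=pickle.load(open("scene7.pkl","rb"))["frame"][:,:,::-1]
cv2.imwrite("pics/c9.png",cv2.resize(a[150:300,150:290],(560,600),interpolation=cv2.INTER_CUBIC))
a=pickle.load(open("wrist7.pkl","rb"))["frame"][:,:,::-1]
cv2.imwrite("pics/c10.png",cv2.resize(a[120:260,200:380],(770,600),interpolation=cv2.INTER_CUBIC))
```

```text
False
[-94.67  14.66 328.75] [ 0.42 -0.42  0.64] 26.7333
```

View pics/c10.png

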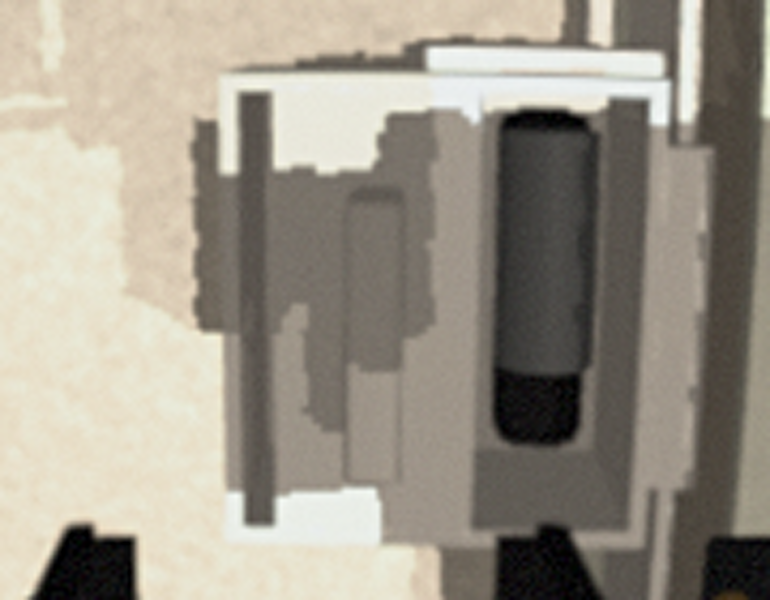

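View pics/c9.png

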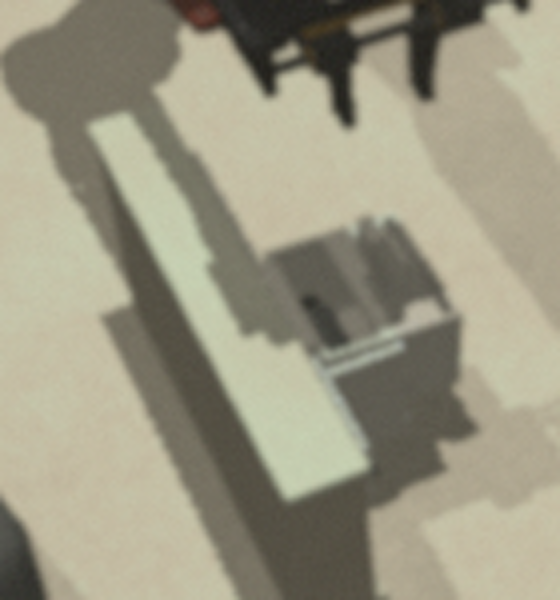

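Viewed from nearly straight above, the stop's contact edge and the bin's rim meet at crop row 75 with no dark gap. The lip covers the rail and the bin is parallel to it. The hand is well clear, so I'm handing in.

Run:
```python
from station import bot, sensors
print(sensors.current_time_s()); bot.job_done()
```

```text
26.8333
the job is handed in; nothing more can be done
```

The bin is hanging on the rail with its side against the end stop, and I handed the job in at 26.8 s of the 61 s allowed.

- **Pick-up:** I took the bin nearest the base by its fin. To line up the slot, I touched its rear wall lightly on the rail's front face and backed off 1.5 mm.
- **Hooking:** I lowered it about 78 mm short of the stop until the rail was felt. The rail's top edge is at about 165 mm, and the wrist image agreed with that height. The first contact read about 9.5 N.
- **Sliding:** It bore on the rail with about 5–10 N all the way to the stop. Contact there built to about 6.6 N sideways, which I relaxed before letting go.
- **Release:** I softened the grip, then opened and backed straight up.

**Last checks:** The final pictures show the lip over the rail, the bin parallel to it with a slight forward nod, and no visible gap at the stop. That rules out a gap of more than about 1 mm. The force on the hand was near zero, and the highest bearing force I read was about 10 N.

**Disagreements:**
- The camera estimate of the rack was about 2 mm off the felt rail position, so I used the felt one.
- The first force stop at the rail read near zero afterwards, so I probed again.
- The first trigger near the end stop was unclear, so I stepped on until the sideways force confirmed contact.

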